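Bring a new amplifier valve to its bias check

TASK

A new right-hand output valve has just been fitted to the amplifier on the desk. Take the slotted screwdriver from the tool block, turn the right-hand bias trim anticlockwise all the way down to its stop, and stand the screwdriver back in the block; then turn the meter's spring-return selector clockwise past its first two clicks to the third (right-hand valve) and keep holding it there: finish with the selector still held at the third click. Leave the left trim as it is set, keep off the two big glass valves and do not disturb the other things on the desk.

Things in the scene. Friction and masses are not known exactly. Their poses are not given: they have to be found in the camera images.
- amp: grey valve amplifier fixed on the desk, 300 (x) x 380 mm (y); origin at the centre of its underside, +x to its back, +y to its left, z up. Flat deck 75 mm above the desk; along its front at x -0.10: left trim y +0.135, low meter (8 mm high) y +0.05, selector y -0.04, right trim y -0.135. Small valves (55 mm high) at x +0.008, y +/-0.03; transformers up to 110 mm above the deck from x 0.04 back
- valve_left: left-hand big glass output valve on the deck, 48 mm thick, 131 mm high; origin at its foot on the deck, at amp x +0.008, y +0.085. Not to be touched
- valve_right: right-hand big glass output valve, same size, at amp x +0.008, y -0.085. Not to be touched
- trim_right (a joint): right-hand bias trim (rad): 0 is its lower stop (fully anticlockwise seen from above, bias fully down), grows clockwise up to 4.7; starts somewhere between 0.5 and 1.2; turns with about 0.025 N m of friction and stays where it is left
- trim_right_slot (a point): right-hand bias trim: a steel screw head 16 mm across, 10 mm proud of the deck, turning about a vertical axis. Point on the axis at the head's top face; its x axis lies along the screwdriver slot and turns with the head, z up. The slot runs right across the head, 3 mm wide, 6 mm deep, with a chamfered mouth 5 mm wide
- trim_left (a joint): left-hand bias trim (rad), same sort of head, set at about 2.0; to be left alone
- trim_left_slot (a point): left-hand bias trim head, same sort of point and size as the right-hand one
- selector (a joint): meter selector (rad): 0 is home, grows clockwise seen from above; a click each 24 degrees: first at 0.42, second at 0.84, third at 1.26, dead stop at 1.30. When let go, a spring drives it home from every position (0.05 N m at home, about 0.18 N m at the third click, plus a click ripple of 0.035 N m)
- selector_grip (a point): meter selector: a black bar knob, bar 36 mm long, 11 mm wide, its top 36 mm above the deck, its sides free from 6 mm above the deck up, over a round skirt 34 mm across. Point on the vertical turning axis, 24 mm above the deck; its x axis lies along the bar (towards the white line) and turns with it, z up
- driver_grip (a point): slotted screwdriver standing blade down in a hole of the block, 150 mm long, 60 g: blade 10 x 2 mm, shaft 6 mm, square collar 24 x 24 x 5 mm (underside 66 mm above the tip, rests on the block), slim round black handle 16 mm thick, 79 mm long. Point on the axis in the handle, 112 mm above the tip, 38 mm below the handle's end; z up the shaft, x along the blade's width
- driver_tip (a point): the blade tip of the same screwdriver, centre of the end of the blade, same axes
- block: wooden tool block, fixed on the desk, 140 x 60 x 72 mm; origin at the centre of its underside, x along its length through both holes
- hole_near (a point): one hole of the block, 16 x 16 mm square, right through the block; point at the centre of its mouth on the top face, 72 mm above the desk, 34 mm from the block's centre along -x
- hole_far (a point): the other hole of the block, the same, 34 mm from the centre along +x
- nut_driver_grip (a point): nut driver standing in the other hole of the block: fat round black handle 25 mm in diameter with a domed end, shorter than the screwdriver; point in the handle 95 mm above its lower end. Bystander
- carton_center (a point): upright cardboard valve carton 62 x 62 x 135 mm standing on the desk; point at its centre. Bystander
- cup_center (a point): grey stoneware cup 76 mm across, 75 mm high; point on its axis half-way up. Bystander
- candle_center (a point): pale round candle jar with a wooden lid, 74 mm across, 80 mm high; point on its axis half-way up. Bystander
Mind the look-alikes: they are no part of the job. What is shaped like the part that bears driver_grip but purple or red is not meant.

How it is judged:
By the outcome, as a careful person would: the job done as asked, in the order asked, and still so for the second after the job is handed in, while the arm keeps its last pose, push and grip.
It also fails if it takes over 61 s, if anything falls off the work surface, if the arm or the gripper's body presses on something with over 40 N, if the wrist force passes 120 N, or if a joint passes its speed limit or range.

ROBOT

A 7-joint arm with a two-finger parallel gripper is mounted at the origin on the work surface. World frame = base frame: x ahead of the robot, y to its left, z up, the work surface at z = 0. Lengths are in m, angles in rad, forces in N, time in s.
With the tool pointing down it reaches from about 0.425 to 0.925 m from the base axis. Payload 6.8 kg.
Tool frame: the origin (TCP) lies on the centre line of the jaws, within the pads' length; the fingertips stand 17 mm ahead of it and the grasp point (between the pads) lies 2 mm behind it; z points along the fingers, x is the direction in which the jaws open and shut, and the axes are right-handed (so a half turn about z gives the same grasp; the last joint's range is limited). The gripper opens to 85 mm and grips with 20 to 120 N. Pads are 22 mm wide; open, the fingers measure 114 mm over their backs; the gripper's body (76 mm by 85 mm) begins 54 mm behind the grasp point. The pads swing forward as they close: fully open they stand 13 mm farther back than shut.
Start: joints at [0.997, 0.477, 0.022, 1.555, -0.011, 1.109, -0.083], TCP at [0.303, -0.603, 0.248] pointing down, gripper open.
Joint ranges: [-2.96, 2.96], [-0.34, 2.1], [-1.41, 1.46], [0.24, 2.44], [-1.37, 4.51], [0.17, 1.92], [-2.96, 2.96]. Speed limits (rad/s): [2.39, 2.39, 3.14, 3.14, 3.14, 3.14, 3.14].

INTERFACE

Orientations are given as a rotation vector (axis times angle).
In Python, from bench import r gives the robot as it stands.
- The arm moves only by the tool arm_command, never from a script. Its argument "increments" is a list of rows, each a list of 3 entries, a list of its own where there are three numbers: the shift along the world's x, y, z in m, then the turn, a rotation vector about the world's x, y, z in rad, then the opening in per cent of the stroke, from 0 (shut) to 100 (fully open). A call has 1 to 10 rows; each row is the pose to reach, as a shift and turn from the pose commanded when the call began; what a row does not reach only later rows make up. A row lasts 1/10 s, in which the tool goes at most 50 mm and 8.59 degrees, less where a joint would pass 70% of its speed; a pose out of reach is approached as far as the arm can. A call with a gripper value outside its range is refused whole. The fingers move at their own pace and stop on an object; "newtons" is the grip in N (left out, the last holds). Time passes only in rows, so rows that repeat a pose let the fingers close. It gives the time, the measured TCP pose, the force and the opening at its end, in the units of the state.
- r.get_obs(): the state, without advancing time (a new reading comes with each control period).
- r.grab_frame(name): name is "scene" or "top" or "wrist"; returns the picture (480x640x3 uint8, blue, green, red); there is no depth.
- r.camera_model(name): a dict with "camera_matrix" (3x3 intrinsics, pixels), "camera_from_world" (4x4, takes a point from world to camera coordinates). Camera axes: x right, y down, z forward; pixel columns grow to the right and rows downward; lengths in m; the calibration is good to about 2 mm. A picture is of the moment at which its call begins: read the wrist's pose just before it. camera_model takes no time and is no camera call; for the wrist camera it gives the pose at the moment of the call.
- r.hand_in(): hands the job in, once; it reports no verdict.
The state is a dict: "clock": time; "joints": joint angles; "qvel": joint speeds; "tau": joint torques, N m; "tcp_pos": TCP position; "orientation": TCP orientation; "contact_force": force on the tool from outside, world axes, zero at the start; "moment": the same for the moment, N m; "grip_width": finger opening in m.
Only numpy, scipy, OpenCV 4.12 (cv2) and the standard library are available. Lean on these libraries where they do the work, as an engineer would, in place of code of your own. Each camera call takes 0.05 s, during which the arm holds its last target. There are 200 camera calls.

## Working session

There is one attempt and no reset: what is moved stays moved. The work goes in short steps, Python scripts to look and compute and a tool call to move; the robot and the scene stay as the last step left them, time stands still between calls to the robot, and variables do not carry over. Pictures are saved under pics/ and viewed, about 8 in all and at most 12, crops included, and the job is handed in when it is done.

Besides the shell and the picture viewer there is one more tool, called after "Emit:" by a JSON object that holds its "method" and its "body", one argument or row to a line. arm_command: Moves the arm, as the interface text tells. Its arguments: {"type":"object","properties":{"increments":{"type":"array","items":{"type":"array"}},"newtons":{"type":"number"}},"required":["increments"]}

```bash
mkdir -p pics; ls
cat > h.py <<'E'
import numpy as np, cv2
from bench import r
def save(cam,name,crop=None,s=1):
    m=r.camera_model(cam); im=r.grab_frame(cam); np.savez('pics/%s.npz'%name,K=m['camera_matrix'],T=m['camera_from_world'])
    cv2.imwrite('pics/%s_raw.png'%name,im)
    if crop: x0,y0,x1,y1=crop; im=im[y0:y1,x0:x1]
    if s!=1: im=cv2.resize(im,None,fx=s,fy=s,interpolation=cv2.INTER_CUBIC)
    cv2.imwrite('pics/%s.png'%name,im)
def ray(name,u,v,z):
    d=np.load('pics/%s.npz'%name); K,T=np.array(d['K']),np.array(d['T'])
    R,t=T[:3,:3],T[:3,3]; c=-R.T@t; w=R.T@np.linalg.solve(K,[u,v,1]); return c+w*(z-c[2])/w[2]
def proj(name,p):
    d=np.load('pics/%s.npz'%name); K,T=d['K'],d['T']; q=K@(T[:3,:3]@np.array(p)+T[:3,3]); return q[:2]/q[2]
E
python3 - <<'E'
from h import *
print(r.get_obs())
save('top','top0'); save('scene','scene0')
for n in('top0','scene0'):
    d=np.load('pics/%s.npz'%n);print(d['K'],d['T'])
E
```

```text
pics
{'clock': 0.0, 'joints': array([ 0.99687814,  0.47779717,  0.02235765,  1.55647715, -0.01148601,
        1.10931019, -0.08310302]), 'qvel': array([ 0.00069917, -0.00154951, -0.00045784, -0.00073444, -0.00146623,
        0.0003705 , -0.0010272 ]), 'tau': array([ 2.22655312e-04, -5.96454442e+01,  1.60834897e+00, -2.81201828e+01,
        1.25969842e-02,  9.20534309e-03,  2.85419526e-05]), 'tcp_pos': array([ 0.30289356, -0.60257887,  0.24731717]), 'orientation': array([-2.67348179e+00,  1.64827958e+00,  2.61332507e-03]), 'contact_force': array([-0.64115884, -0.0090415 , -0.1439272 ]), 'moment': array([-0.00169309,  0.05213881,  0.02902522]), 'grip_width': 0.08551694758863831}
[[570.01319759   0.         315.174154  ]
 [  0.         570.01319759 237.91825142]
 [  0.           0.           1.        ]] [[-1.57036035e-02 -9.99875632e-01 -1.45498620e-03  2.79716857e-02]
 [-9.92982078e-01  1.57658956e-02 -1.17209336e-01  5.75168761e-01]
 [ 1.17217698e-01 -3.95833718e-04 -9.93106165e-01  1.49388695e+00]
 [ 0.00000000e+00  0.00000000e+00  0.00000000e+00  1.00000000e+00]]
[[454.9825483    0.         315.90612759]
 [  0.         454.9825483  244.4959628 ]
 [  0.           0.           1.        ]] [[-0.75956178  0.65026104  0.01504944  0.40424439]
 [ 0.39682581  0.48161164 -0.78139587 -0.14416551]
 [-0.51535927 -0.58754643 -0.62385416  1.40750262]
 [ 0.          0.          0.          1.        ]]
```

View pics/top0.png

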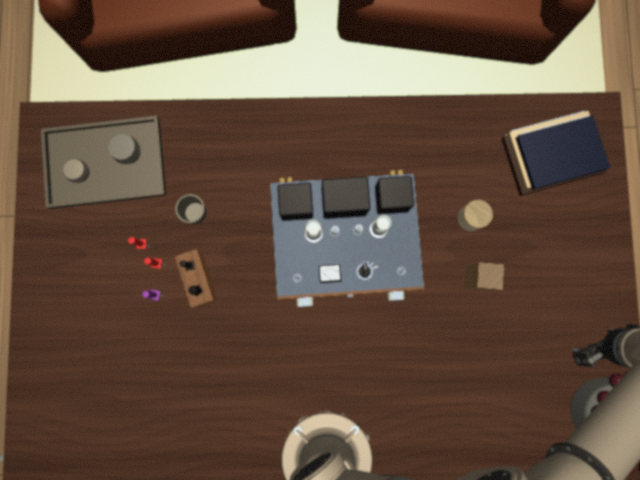

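View pics/scene0.png

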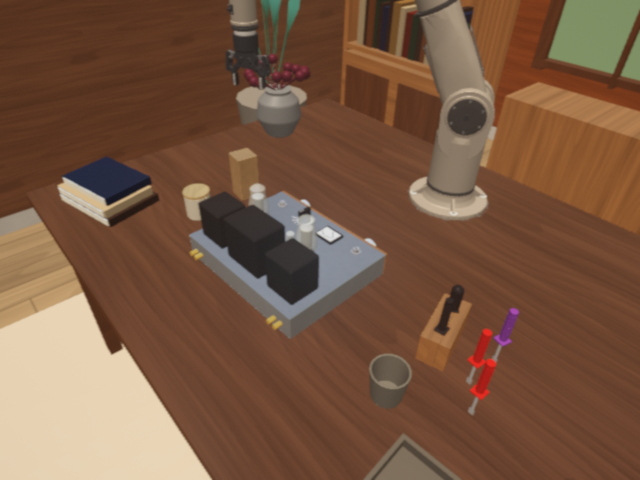

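Candidates: black handles in the block at top px (195,290) and (187,265). Not meant: red at (138,242) and (153,262), and purple at (151,295). Next I'll measure roughly and bring the wrist camera over.

Run:
```python
from h import *
from scipy.spatial.transform import Rotation as Ro
for n,(u,v,z) in dict(drvA=(195,290,.13),drvB=(187,265,.15),trimR=(401,271,.085),trimL=(297,278,.085),sel=(365,271,.11),ampFL=(278,298,.075),ampFR=(423,289,.075),ampBL=(271,183,.075),ampBR=(413,175,.075),blk1=(190,306,.072),blk2=(212,299,.072),blk3=(176,256,.072),blk4=(197,250,.072)).items(): print(n,ray('top0',u,v,z).round(3))
m=r.camera_model('wrist');o=r.get_obs()
T=np.array(m['camera_from_world']);R=Ro.from_rotvec(o['orientation']).as_matrix()
print('cam in tcp',(R.T@(-T[:3,:3].T@T[:3,3]-o['tcp_pos'])).round(4));print((T[:3,:3]@R).round(4),m['camera_matrix']);print(R.round(3))
im=cv2.imread('pics/scene0_raw.png')[270:420,390:540];im2=cv2.imread('pics/top0_raw.png')[230:330,120:220]
cv2.imwrite('pics/c1.png',np.hstack([cv2.resize(im,(400,400),interpolation=2),cv2.resize(im2,(400,400),interpolation=2)]))
```

```text
drvA [0.439 0.319 0.13 ]
drvB [0.5   0.336 0.15 ]
trimR [ 0.48  -0.2    0.085]
trimL [0.467 0.067 0.085]
sel [ 0.48  -0.106  0.11 ]
ampFL [0.416 0.117 0.075]
ampFR [ 0.434 -0.257  0.075]
ampBL [0.718 0.133 0.075]
ampBR [ 0.734 -0.242  0.075]
blk1 [0.399 0.344 0.072]
blk2 [0.417 0.288 0.072]
blk3 [0.529 0.382 0.072]
blk4 [0.544 0.327 0.072]
cam in tcp [-0.0002 -0.0678 -0.1262]
[[ 1.000e+00  3.000e-04 -2.000e-03]
 [-8.000e-04  9.629e-01 -2.700e-01]
 [ 1.900e-03  2.700e-01  9.629e-01]] [[432.13169505   0.         316.48108808]
 [  0.         432.13169505 231.54577066]
 [  0.           0.           1.        ]]
[[ 0.449 -0.893 -0.001]
 [-0.893 -0.449  0.001]
 [-0.002  0.    -1.   ]]
```

View pics/c1.png

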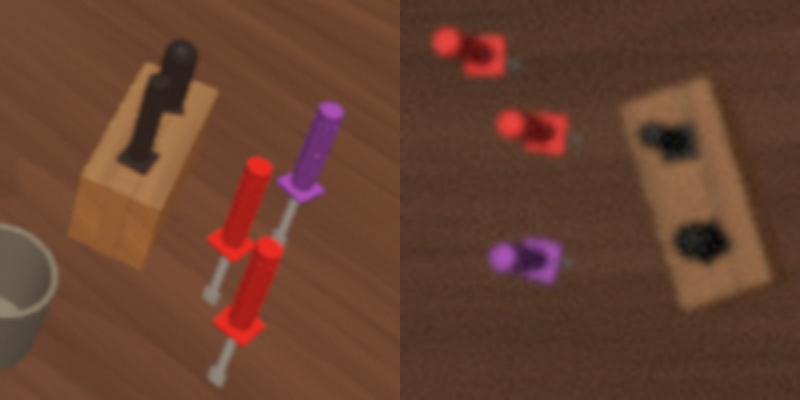

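The screwdriver is the slim black handle with the square collar, in the far hole at top px (188,265). The fat domed handle at (195,290) is the nut driver. On the way I'll look at the amp front.

Emit:
{"method": "arm_command", "body": {
  "increments": [
    [[0.1,0.42,0.03],[0,0,1.45],100],
    [[0.1,0.42,0.03],[0,0,1.45],100],
    [[0.1,0.42,0.03],[0,0,1.45],100],
    [[0.1,0.42,0.03],[0,0,1.45],100],
    [[0.1,0.42,0.03],[0,0,1.45],100],
    [[0.1,0.42,0.03],[0,0,1.45],100],
    [[0.1,0.42,0.03],[0,0,1.45],100],
    [[0.1,0.42,0.03],[0,0,1.45],100],
    [[0.1,0.42,0.03],[0,0,1.45],100],
    [[0.1,0.42,0.03],[0,0,1.45],100]
  ]
}}

```text
clock: 1.1
tcp_pos: [0.4044, -0.1781, 0.2788]
orientation: [-3.091, -0.56, -0.002]
contact_force: [-0.4, -0.9, 0.3]
grip_width: 0.0853
```

Emit:
{"method": "arm_command", "body": {
  "increments": [
    [[0.02,0.03,-0.04],[0,0,1.22],100],
    [[0.02,0.03,-0.04],[0,0,1.22],100],
    [[0.02,0.03,-0.04],[0,0,1.22],100],
    [[0.02,0.03,-0.04],[0,0,1.22],100],
    [[0.02,0.03,-0.04],[0,0,1.22],100],
    [[0.02,0.03,-0.04],[0,0,1.22],100],
    [[0.02,0.03,-0.04],[0,0,1.22],100],
    [[0.02,0.03,-0.04],[0,0,1.22],100],
    [[0.02,0.03,-0.04],[0,0,1.22],100],
    [[0.02,0.03,-0.04],[0,0,1.22],100]
  ]
}}

```text
clock: 2.1
tcp_pos: [0.423, -0.1532, 0.2381]
orientation: [-2.231, -2.211, 0.0]
contact_force: [-0.6, -0.2, -0.7]
grip_width: 0.0856
```

Run:
```python
from h import *
o=r.get_obs();print(o['clock'],o['tcp_pos'],o['orientation'],o['joints'].round(2))
save('wrist','w1')
```

```text
2.1 [ 0.4229551  -0.15315104  0.23813645] [-2.23120806e+00 -2.21105548e+00  2.49395594e-04] [ 0.75  0.16 -0.58  2.05  0.11  0.96  1.67]
```

View pics/w1.png

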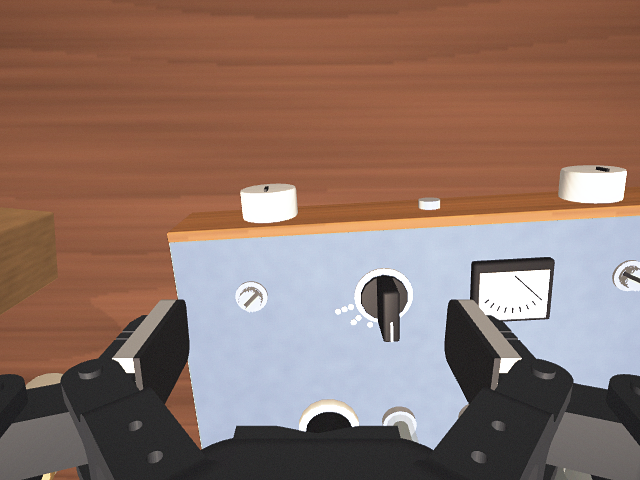

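Wrist view: right trim at (252,297), its slot running lower-left to upper-right. The selector is at (385,297) with its white line pointing down the image (+x). The meter is at (512,288) and the left trim at the right edge. Next I'll rectify the trim and knob to metric crops.

```bash
cat >> h.py <<'E'
def rect(name,cx,cy,z,half=.02,n=400):
    "metric crop at height z: image up=+x world, left=+y world (map view)"
    src=np.float32([proj(name,(cx+sx*half,cy+sy*half,z)) for sx,sy in((1,1),(1,-1),(-1,-1),(-1,1))])
    M=cv2.getPerspectiveTransform(src,np.float32([[0,0],[n,0],[n,n],[0,n]]))
    return cv2.warpPerspective(cv2.imread('pics/%s_raw.png'%name),M,(n,n),flags=cv2.INTER_CUBIC)
E
python3 - <<'E'
from h import *
a=ray('w1',252,297,.085);b=ray('w1',390,320,.111)
print(a,b, ray('w1',630,276,.085))
A=rect('w1',.480,-.200,.085);B=rect('w1',.480,-.106,.111,.03)
for I in(A,B):
    cv2.line(I,(200,0),(200,400),(0,255,0),1);cv2.line(I,(0,200),(400,200),(0,255,0),1)
cv2.imwrite('pics/r1.png',np.hstack([A,B]))
E
```

```text
[ 0.47961865 -0.19945206  0.085     ] [ 0.48479509 -0.10679412  0.111     ] [0.46613624 0.06224615 0.085     ]
```

View pics/r1.png

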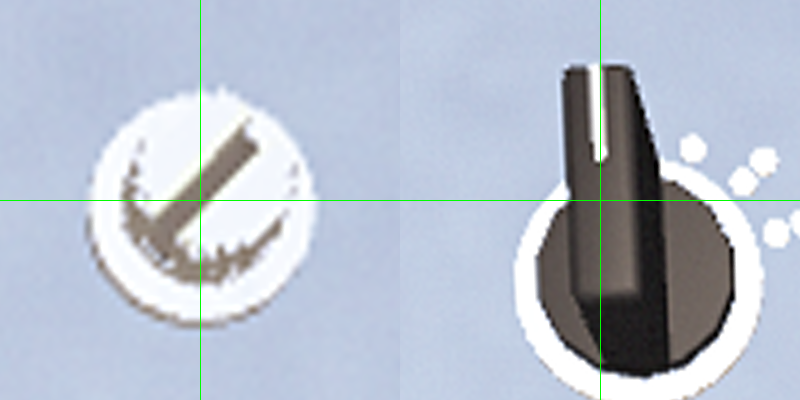

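Emit:
{"method": "arm_command", "body": {
  "increments": [
    [[0.01,0.05,0.04],[0,0,0.1],100],
    [[0.075,0.49,0.045],[0,0,0.3],100],
    [[0.075,0.49,0.045],[0,0,0.3],100],
    [[0.075,0.49,0.045],[0,0,0.3],100],
    [[0.075,0.49,0.045],[0,0,0.3],100],
    [[0.075,0.49,0.045],[0,0,0.3],100],
    [[0.075,0.49,0.045],[0,0,0.3],100],
    [[0.075,0.49,0.045],[0,0,0.3],100],
    [[0.075,0.49,0.045],[0,0,0.3],100],
    [[0.075,0.49,0.045],[0,0,0.3],100]
  ]
}}

```text
clock: 3.15
tcp_pos: [0.4974, 0.3321, 0.2828]
orientation: [1.876, 2.519, -0.001]
contact_force: [1.2, 0.3, 0.4]
grip_width: 0.0856
```

Emit:
{"method": "arm_command", "body": {
  "increments": [
    [[0.0,0.03,0.0],[0,0,0],100],
    [[0.0,0.03,0.0],[0,0,0],100],
    [[0.0,0.03,0.0],[0,0,0],100]
  ]
}}

```text
clock: 3.45
tcp_pos: [0.4968, 0.3607, 0.2826]
orientation: [-1.872, -2.522, 0.002]
contact_force: [0.9, 0.1, -0.3]
grip_width: 0.0854
```

Run:
```python
from h import *
o=r.get_obs();print(o['clock'],o['tcp_pos'],o['orientation'],o['joints'].round(2))
save('wrist','w2')
```

```text
3.45 [0.49676044 0.36069697 0.28255638] [-1.87202763e+00 -2.52249552e+00  1.66506770e-03] [-0.12  0.47 -0.83  1.63  0.36  1.21  0.83]
```

View pics/w2.png

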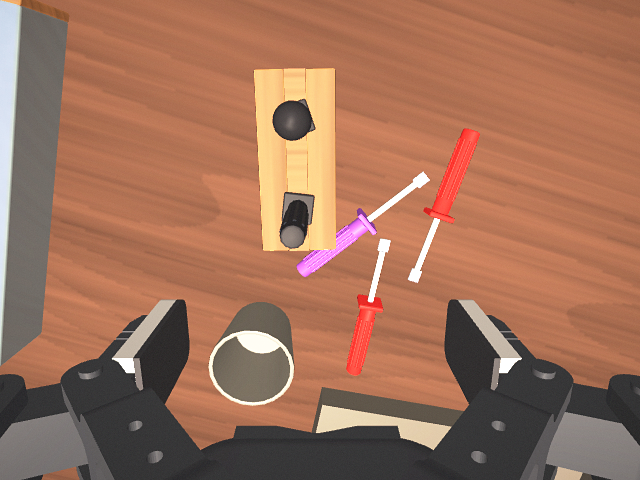

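Wrist view: slim black screwdriver with its square collar at (299,207) and handle end at (293,236). The nut driver's dome is at (292,120). Red and purple drivers lie on the desk, clear of the grasp.

Run:
```python
from h import *
print('end',ray('w2',293,236,.156),'collar',ray('w2',299.5,208,.077))
c=[ray('w2',*p,.077) for p in((287,193),(315,195),(311,227),(283,225))];print(np.round(c,4),np.mean(c,0))
for p in((254,70),(335,69),(336,249),(263,250)):print(ray('w2',*p,.072).round(4))
I=rect('w2',.495,.343,.077,.03);cv2.imwrite('pics/r2.png',I)
```

```text
end [0.50538053 0.34790284 0.156     ] collar [0.50515609 0.34865191 0.077     ]
[[0.4965 0.336  0.077 ]
 [0.4917 0.3573 0.077 ]
 [0.5173 0.3617 0.077 ]
 [0.5222 0.34   0.077 ]] [0.50694299 0.34875196 0.077     ]
[0.4166 0.288  0.072 ]
[0.3988 0.3446 0.072 ]
[0.5306 0.3869 0.072 ]
[0.5487 0.33   0.072 ]
```

View pics/r2.png

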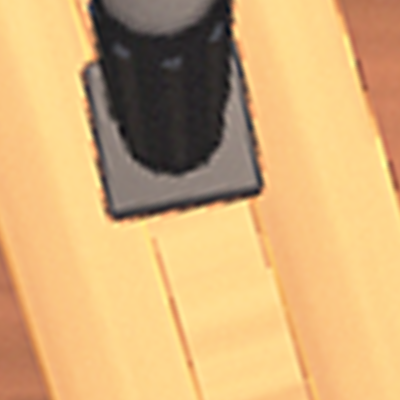

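Emit:
{"method": "arm_command", "body": {
  "increments": [
    [[0.009,-0.0125,-0.03],[0,0,0],60],
    [[0.009,-0.0125,-0.07],[0,0,0],60],
    [[0.009,-0.0125,-0.11],[0,0,0],60],
    [[0.009,-0.0125,-0.15],[0,0,0],60],
    [[0.009,-0.0125,-0.166],[0,0,0],60],
    [[0.009,-0.0125,-0.166],[0,0,0],60]
  ]
}}

```text
clock: 4.1
tcp_pos: [0.5058, 0.3453, 0.1152]
orientation: [-1.874, -2.521, 0.007]
contact_force: [-0.2, 0.6, 1.0]
grip_width: 0.0514
```

Emit:
{"method": "arm_command", "body": {
  "increments": [
    [[0,0,0],[0,0,0],0],
    [[0,0,0],[0,0,0],0],
    [[0,0,0],[0,0,0],0],
    [[0,0,0],[0,0,0],0],
    [[0,0,0],[0,0,0],0],
    [[0,0,0],[0,0,0],0],
    [[0,0,0],[0,0,0],0]
  ],
  "newtons": 60
}}

```text
clock: 4.8
tcp_pos: [0.5073, 0.3487, 0.1194]
orientation: [1.871, 2.521, 0.005]
contact_force: [-0.7, -1.3, 7.3]
grip_width: 0.0144
```

Emit:
{"method": "arm_command", "body": {
  "increments": [
    [[0,0,0.02],[0,0,0],0],
    [[0,0,0.05],[0,0,0],0],
    [[0,0,0.09],[0,0,0],0],
    [[0,0,0.13],[0,0,0],0],
    [[0,0,0.16],[0,0,0],0],
    [[0,0,0.16],[0,0,0],0],
    [[0,0,0.16],[0,0,0],0]
  ]
}}

```text
clock: 5.5
tcp_pos: [0.5063, 0.348, 0.2781]
orientation: [1.871, 2.522, 0.003]
contact_force: [-0.7, 0.1, -0.5]
grip_width: 0.0144
```

Run:
```python
from h import *
o=r.get_obs();print(o['clock'],o['tcp_pos'],o['orientation'],o['grip_width'],o['contact_force'])
save('wrist','w3')
im=cv2.imread('pics/w3_raw.png');cv2.imwrite('pics/w3c.png',cv2.resize(im[60:360,170:470],(800,800),interpolation=2)[:600])
```

```text
5.5 [0.50632432 0.34799359 0.2781277 ] [1.87126082 2.52201376 0.00264638] 0.014400471093820637 [-0.72031018  0.12743354 -0.47312536]
```

View pics/w3.png

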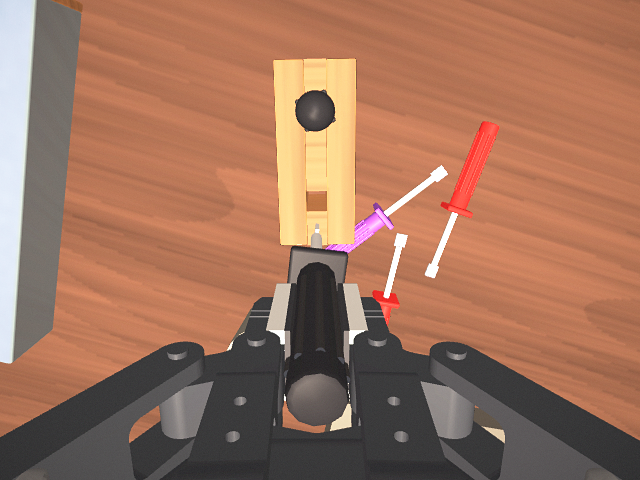

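Run:
```python
from h import *
im=cv2.imread('pics/w3_raw.png');h=cv2.cvtColor(im,cv2.COLOR_BGR2HSV)
for v in range(216,252,2): print(v,' '.join('%3d'%s for s in h[v,300:334,1]))
print(proj('w3',(.5063,.348,.168)))
```

```text
216 117 118 120 121 122 125 150 116 120 117 118 118 119 118 118 118 120 120 118 119 120 119 119 119 120 118 118 140 118 110 110 107 105 105
218 117 118 121 121 120 126 145 114 113 116 116 116 116 118 117 116 114 116 115 113 113 114 115 115 112 112 113 141 119 108 110 106 107 107
220 118 118 120 121 119 126 140 105 107 106 106 106 106 107 108 109 106 109 106 105 103 103 104 103 103 103 102 139 119 108 107 106 103 108
222 116 117 119 118 119 118 137 101 102 106 104 101 107 103 105 108 107 109 108 109 107 106 107 104 108 109 109 138 120 106 110 107 106 105
224 117 117 120 118 121 116 134 102 107 107 107 108 108 110 110  93  28  33  35  98 106 104 104 106 106 103 103 142 118 106 109 106 107 107
226 116 116 118 118 120 117 139 133 102 104 103 105 106 107 107  72  28  33  32  99 108 103 104 103 103 104 104 141 120 107 109 106 107 107
228 118 116 119 122 118 119 132 133 105 106 108 110 109 108 114  32  38  39  36 106 111 110 108 111 108 107 109 142 119 106 109 109 108 108
230 117 116 121 119 118 117 136 133 110 109 114 112 114 116 112  12   0   0   0  47 118 115 114 111 112 113 111 143 120 
[... 747 characters left out ...]
 132 144 103 109 105  30  37  38  38  37  39  39  36  36  35  35 109 108 106 107 105 138 121 109 107 108 109 109
244  47  53 137 136 136 136 147 130  99 102  99  29  37  34  38  39  36  37  37  35  36  34 107 103 100  99  97 132 148 149  97  77  74 119
246  94 111 123 130 130 133 137 135 137 139  88  36  37  40  40  36  36  39  36  36  34  29 122 139 138 141 147  96 142 119  91 153 145 152
248  14   5  16  11   6  12  18  12  19  24  19  12  18  17  20  35  35  27  24  29  31  29 100 141 139 120 113 122 152 150 142 149 121  76
250  30  36  33  28  17  23  25  22  21  12  30  28  12  24  21  30  26  18  19  24  29   6  17  17  13  18  29  35  23  18  74 100  94 138
[317.12960804 235.68717286]
```

The blade is thin across the image, so its width lies along yaw about 9.6°. I need to turn it −55° to match the slot at about −45.6°. Moving over the trim.

Emit:
{"method": "arm_command", "body": {
  "increments": [
    [[-0.021,-0.05,0],[0,0,-0.1],0],
    [[-0.021,-0.549,0],[0,0,-0.963],0],
    [[-0.021,-0.549,0],[0,0,-0.963],0],
    [[-0.021,-0.549,0],[0,0,-0.963],0],
    [[-0.021,-0.549,0],[0,0,-0.963],0],
    [[-0.021,-0.549,0],[0,0,-0.963],0],
    [[-0.021,-0.549,0],[0,0,-0.963],0],
    [[-0.021,-0.549,0],[0,0,-0.963],0],
    [[-0.021,-0.549,0],[0,0,-0.963],0],
    [[-0.021,-0.549,0],[0,0,-0.963],0]
  ]
}}

```text
clock: 6.55
tcp_pos: [0.4841, -0.1502, 0.2758]
orientation: [-2.826, -1.369, 0.003]
contact_force: [0.3, -0.3, -0.6]
grip_width: 0.0148
```

Emit:
{"method": "arm_command", "body": {
  "increments": [
    [[0,-0.046,-0.02],[0,0,0],0],
    [[0,-0.046,-0.055],[0,0,0],0],
    [[0,-0.046,-0.055],[0,0,0],0],
    [[0,-0.046,-0.055],[0,0,0],0]
  ]
}}

```text
clock: 6.95
tcp_pos: [0.4847, -0.193, 0.2213]
orientation: [-2.824, -1.37, 0.003]
contact_force: [0.4, 0.9, -0.5]
grip_width: 0.0146
```

Run:
```python
from h import *
o=r.get_obs();print(o['clock'],o['tcp_pos'],o['orientation'],o['joints'].round(2))
save('wrist','w4')
print(proj('w4',(.485,-.2015,.085)))
```

```text
6.95 [ 0.48468977 -0.19295416  0.22133404] [-2.82380132e+00 -1.37010057e+00  2.73111267e-03] [ 0.64  0.29 -0.45  1.92  0.15  0.96  1.02]
[307.40156734 232.74820104]
```

Run:
```python
from h import *
im=cv2.imread('pics/w4_raw.png');cv2.imwrite('pics/w4c.png',cv2.resize(im[170:290,230:390],(800,600),interpolation=2))
```

```text
(no output)
```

View pics/w4c.png

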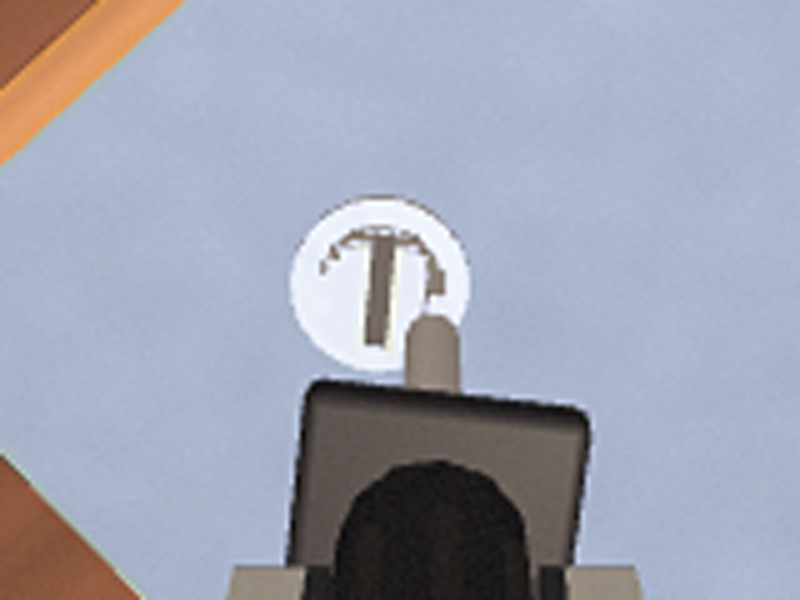

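Run:
```python
from h import *
o=r.get_obs()
print('tip',[ray('w4',317,v,.108).round(4) for v in(223.5,232,235)])
for z in(.079,.085):print('slot',ray('w4',305.8,228,z).round(4),ray('w4',306.2,217,z).round(4),ray('w4',305.2,239,z).round(4))
print('ring',ray('w4',230+380/5,170+285/5,.075).round(4))
print('axis',proj('w4',(*o['tcp_pos'][:2],.108)))
```

```text
tip [array([ 0.4794, -0.1893,  0.108 ]), array([ 0.4833, -0.1925,  0.108 ]), array([ 0.4847, -0.1936,  0.108 ])]
slot [ 0.4831 -0.2015  0.079 ] [ 0.4776 -0.1967  0.079 ] [ 0.4886 -0.2064  0.079 ]
slot [ 0.4819 -0.2004  0.085 ] [ 0.4765 -0.1957  0.085 ] [ 0.4874 -0.2052  0.085 ]
ring [ 0.4834 -0.2017  0.075 ]
axis [319.09316289 235.54538003]
```

Emit:
{"method": "arm_command", "body": {
  "increments": [
    [[0,-0.009,0],[0,0,0.05],0],
    [[0,-0.009,-0.008],[0,0,0.05],0],
    [[0,-0.009,-0.016],[0,0,0.05],0],
    [[0,-0.009,-0.02],[0,0,0.05],0],
    [[0,-0.009,-0.023],[0,0,0.05],0],
    [[0,-0.009,-0.025],[0,0,0.05],0],
    [[0,-0.009,-0.0265],[0,0,0.05],0],
    [[0,-0.009,-0.0265],[0,0,0.05],0]
  ]
}}

```text
clock: 7.8
tcp_pos: [0.4855, -0.2031, 0.1955]
orientation: [-2.792, -1.44, -0.0]
contact_force: [1.0, 0.2, 0.1]
grip_width: 0.0144
```

Run:
```python
from h import *
o=r.get_obs();print(o['clock'],o['tcp_pos'],o['orientation'],o['contact_force'],o['moment'],o['grip_width'])
save('wrist','w5')
im=cv2.imread('pics/w5_raw.png');cv2.imwrite('pics/w5c.png',cv2.resize(im[170:290,230:390],(800,600),interpolation=2))
```

```text
7.8 [ 0.48549187 -0.20306506  0.19552232] [-2.79216147e+00 -1.43962200e+00 -3.56600619e-04] [0.99400394 0.2120854  0.10826762] [ 0.15981517 -0.14522994 -0.03913545] 0.014381210514101735
```

Emit:
{"method": "arm_command", "body": {
  "increments": [
    [[0,0,-0.002],[0,0,0],0],
    [[0,0,-0.0035],[0,0,0],0],
    [[0,0,-0.005],[0,0,0],0],
    [[0,0,-0.005],[0,0,0],0]
  ]
}}

```text
clock: 8.25
tcp_pos: [0.4862, -0.2035, 0.192]
orientation: [2.791, 1.439, 0.002]
contact_force: [-0.8, 1.3, 9.8]
grip_width: 0.0147
```

Run:
```python
from h import *
o=r.get_obs();print(o['clock'],o['tcp_pos'],o['orientation'],o['contact_force'],o['moment'])
save('wrist','w6')
im=cv2.imread('pics/w6_raw.png');cv2.imwrite('pics/w6c.png',cv2.resize(im[170:290,230:390],(800,600),interpolation=2))
```

```text
8.25 [ 0.48624079 -0.20347704  0.19195389] [2.79102287e+00 1.43866222e+00 1.72126140e-03] [-0.75104842  1.32125291  9.75520648] [0.25164158 0.51812463 0.01241954]
```

View pics/w6c.png

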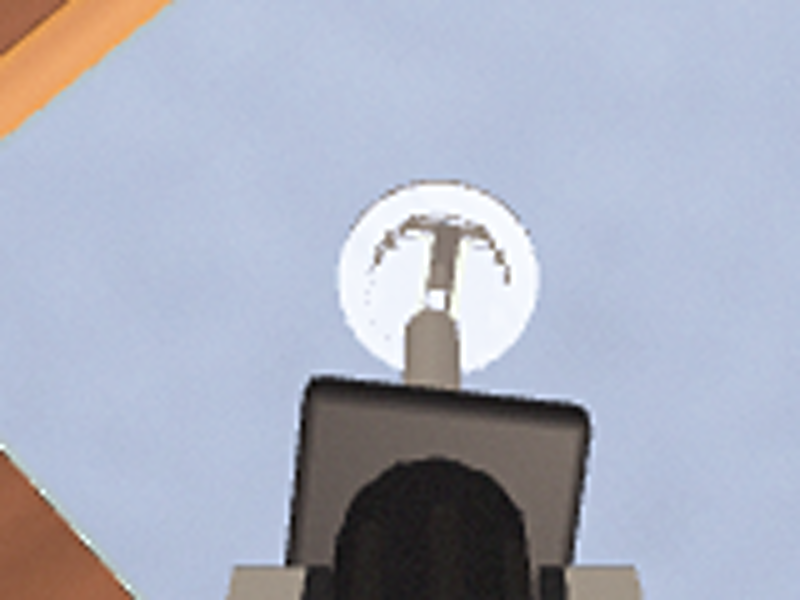

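The blade sits in the slot at floor depth with a 10 N push. Now I'll turn anticlockwise and watch the moment.

Emit:
{"method": "arm_command", "body": {
  "increments": [
    [[0,0,0.0005],[0,0,0.1],0],
    [[0,0.0002,0.0005],[0,0,0.2],0],
    [[-0.0001,0.0004,0.0005],[0,0,0.3],0],
    [[-0.0002,0.0005,0.0005],[0,0,0.4],0],
    [[-0.0002,0.0006,0.0005],[0,0,0.5],0],
    [[-0.0002,0.0006,0.0005],[0,0,0.5],0]
  ]
}}

```text
clock: 8.9
tcp_pos: [0.4864, -0.2021, 0.1921]
orientation: [2.345, 2.088, 0.003]
contact_force: [0.1, 2.1, 5.9]
grip_width: 0.0144
```

```bash
cat > st.py <<'E'
from h import *
o=r.get_obs();v=o['orientation'];a=np.degrees(2*np.arctan2(v[1],v[0]))%360
print(o['clock'],o['tcp_pos'].round(4),'yaw',a.round(2),'F',o['contact_force'].round(1),'M',o['moment'].round(3),o['grip_width'].round(4),o['joints'].round(2))
E
python3 st.py
```

```text
Traceback (most recent call last):
  File "st.py", line 3, in <module>
    print(o['clock'],o['tcp_pos'].round(4),'yaw',a.round(2),'F',o['contact_force'].round(1),'M',o['moment'].round(3),o['grip_width'].round(4),o['joints'].round(2))
                                                                                                                     ^^^^^^^^^^^^^^^^^^^^^
AttributeError: 'float' object has no attribute 'round'
```

```bash
sed -i "s/o\['grip_width'\].round(4)/round(o['grip_width'],4)/" st.py; python3 st.py
```

```text
8.9 [ 0.4864 -0.2021  0.1921] yaw 83.37 F [0.1 2.1 5.9] M [ 0.737 -0.087 -0.076] 0.0144 [ 0.73  0.35 -0.55  1.94  0.23  0.91  1.52]
```

Emit:
{"method": "arm_command", "body": {
  "increments": [
    [[0,0.0001,0],[0,0,0.08],0],
    [[0,0.0002,0],[0,0,0.16],0],
    [[0,0.0002,0],[0,0,0.16],0]
  ]
}}

```text
clock: 9.2
tcp_pos: [0.4864, -0.2016, 0.1921]
orientation: [2.171, 2.269, 0.003]
contact_force: [0.8, 2.4, 5.3]
grip_width: 0.0149
```

```bash
python3 st.py
```

```text
9.2 [ 0.4864 -0.2016  0.1921] yaw 92.51 F [0.8 2.4 5.3] M [ 0.886 -0.112 -0.008] 0.0149 [ 0.75  0.36 -0.58  1.94  0.24  0.92  1.67]
```

Emit:
{"method": "arm_command", "body": {
  "increments": [
    [[0,0.0008,0],[0,0,0.08],0],
    [[0,0.001,0],[0,0,0.16],0],
    [[0,0.001,0],[0,0,0.16],0]
  ]
}}

```text
clock: 9.5
tcp_pos: [0.4864, -0.201, 0.1922]
orientation: [1.983, 2.434, 0.003]
contact_force: [0.5, 1.7, 5.4]
grip_width: 0.0141
```

```bash
python3 st.py
```

```text
9.5 [ 0.4864 -0.201   0.1922] yaw 101.67 F [0.5 1.7 5.4] M [ 0.73  -0.089 -0.022] 0.0141 [ 0.78  0.36 -0.61  1.94  0.26  0.92  1.81]
```

Emit:
{"method": "arm_command", "body": {
  "increments": [
    [[0,0.0003,0],[0,0,0.08],0],
    [[0,0.0003,0],[0,0,0.16],0],
    [[0,0.0003,0],[0,0,0.16],0]
  ]
}}

```text
clock: 9.8
tcp_pos: [0.4863, -0.2005, 0.1922]
orientation: [1.782, 2.585, 0.003]
contact_force: [0.6, 1.9, 6.1]
grip_width: 0.0145
```

```bash
python3 st.py
```

```text
9.8 [ 0.4863 -0.2005  0.1922] yaw 110.83 F [0.6 1.9 6.1] M [ 0.833  0.007 -0.091] 0.0145 [ 0.8   0.37 -0.64  1.93  0.27  0.92  1.96]
```

Emit:
{"method": "arm_command", "body": {
  "increments": [
    [[0,0.0003,0],[0,0,0.06],0],
    [[0,0.0003,0],[0,0,0.12],0],
    [[0,0.0003,0],[0,0,0.12],0]
  ]
}}

```text
clock: 10.1
tcp_pos: [0.4863, -0.2003, 0.1921]
orientation: [1.625, 2.687, 0.002]
contact_force: [-0.1, 2.3, 6.2]
grip_width: 0.0147
```

```bash
python3 st.py
```

```text
10.1 [ 0.4863 -0.2003  0.1921] yaw 117.66 F [-0.1  2.3  6.2] M [ 0.738  0.017 -0.119] 0.0147 [ 0.82  0.37 -0.67  1.93  0.29  0.93  2.07]
```

Emit:
{"method": "arm_command", "body": {
  "increments": [
    [[0,0.0003,0],[0,0,0.06],0],
    [[0,0.0003,0],[0,0,0.12],0],
    [[0,0.0003,0],[0,0,0.12],0]
  ]
}}

```text
clock: 10.4
tcp_pos: [0.4862, -0.2002, 0.1921]
orientation: [1.462, 2.779, 0.002]
contact_force: [-0.2, 2.6, 8.2]
grip_width: 0.0145
```

```bash
python3 st.py
python3 - <<'E'
from h import *
save('wrist','w7')
im=cv2.imread('pics/w7_raw.png');cv2.imwrite('pics/w7c.png',cv2.resize(im[170:290,230:390],(800,600),interpolation=2))
E
```

```text
10.4 [ 0.4862 -0.2002  0.1921] yaw 124.51 F [-0.2  2.6  8.2] M [ 0.66   0.095 -0.265] 0.0145 [ 0.84  0.38 -0.69  1.93  0.3   0.93  2.17]
```

Emit:
{"method": "arm_command", "body": {
  "increments": [
    [[0,0.0002,0],[0,0,0.05],0],
    [[0,0.0002,0],[0,0,0.1],0],
    [[0,0.0002,0],[0,0,0.1],0]
  ]
}}

```text
clock: 10.75
tcp_pos: [0.4859, -0.2, 0.1922]
orientation: [1.322, 2.849, 0.001]
contact_force: [-1.6, 2.1, 7.9]
grip_width: 0.0147
```

```bash
python3 st.py
python3 - <<'E'
from h import *
save('wrist','w8')
for n in('w6','w7','w8'):
    I=cv2.imread('pics/%s_raw.png'%n); g=cv2.cvtColor(I,cv2.COLOR_BGR2GRAY)
    # collar top edge: transition bright->dark scanning down for columns 294..346
    e=[];
    for u in list(range(295,309))+list(range(324,344)):
        col=g[238:262,u].astype(int); e.append((u,238+np.argmin(np.diff(col))))
    e=np.array(e);p=np.polyfit(e[:,0],e[:,1],1);print(n,'collar edge slope deg',np.degrees(np.arctan(p[0])).round(2),np.std(e[:,1]-np.polyval(p,e[:,0])).round(2))
E
```

```text
10.75 [ 0.4859 -0.2     0.1922] yaw 130.21 F [-1.6  2.1  7.9] M [ 0.671  0.422 -0.298] 0.0147 [ 0.86  0.38 -0.72  1.93  0.31  0.94  2.26]
w6 collar edge slope deg 6.23 0.33
w7 collar edge slope deg 7.65 0.29
w8 collar edge slope deg 7.58 0.29
```

Run:
```python
from h import *
o=[]
for n in('w6','w7','w8'):
    im=cv2.imread('pics/%s_raw.png'%n); o.append(cv2.resize(im[190:290,283:350],(266,400),interpolation=2))
cv2.imwrite('pics/cmp.png',np.hstack(o))
```

```text
(no output)
```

View pics/cmp.png

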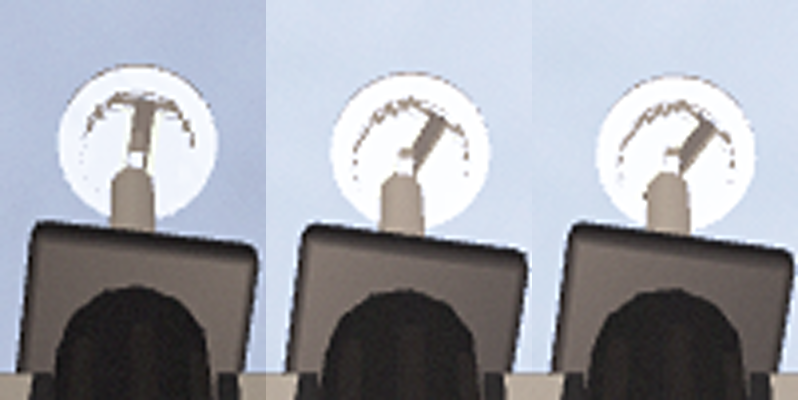

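Slot angle relative to the world looks the same in the last two frames while the moment has risen to −0.3 N m, so the trim is at its stop. I'll unwind to relax the blade in the slot, lift, and measure the slot angle.

Emit:
{"method": "arm_command", "body": {
  "increments": [
    [[0,0,0],[0,0,-0.12],0],
    [[0,-0.0002,0],[0,0,-0.24],0],
    [[0,-0.0004,0],[0,0,-0.36],0],
    [[0,-0.0006,0],[0,0,-0.43],0],
    [[0,-0.0006,0.0],[0,0,-0.43],0]
  ]
}}

```text
clock: 11.3
tcp_pos: [0.4863, -0.2006, 0.1922]
orientation: [1.902, 2.498, 0.002]
contact_force: [-0.9, 1.2, 6.0]
grip_width: 0.0145
```

```bash
python3 st.py
python3 - <<'E'
from h import *
save('wrist','w9')
E
```

```text
11.3 [ 0.4863 -0.2006  0.1922] yaw 105.44 F [-0.9  1.2  6. ] M [ 0.48  -0.035 -0.006] 0.0145 [ 0.78  0.36 -0.62  1.94  0.26  0.92  1.87]
```

Emit:
{"method": "arm_command", "body": {
  "increments": [
    [[0,0,0.004],[0,0,0],0],
    [[0,0,0.01],[0,0,0],0],
    [[0,0,0.025],[0,0,0],0],
    [[0,0,0.04],[0,0,0],0],
    [[0,0,0.04],[0,0,0],0],
    [[0,0,0.04],[0,0,0],0]
  ]
}}

```text
clock: 11.95
tcp_pos: [0.4854, -0.2012, 0.2318]
orientation: [1.9, 2.5, 0.0]
contact_force: [-0.5, -0.1, -1.2]
grip_width: 0.0144
```

```bash
python3 st.py
python3 - <<'E'
from h import *
save('wrist','w10')
for n in('w4','w6','w7','w8','w9','w10'):
    I=rect(n,.4835,-.2015,.082,.008,160);g=cv2.cvtColor(I,cv2.COLOR_BGR2GRAY)
    yy,xx=np.mgrid[:160,:160]; m=(np.hypot(xx-80,yy-80)<62)&(g<150)
    k,l,s,c=cv2.connectedComponentsWithStats(m.astype(np.uint8))
    for i in np.argsort(-s[1:,4])[:3]+1:
        y,x=np.nonzero(l==i); C=np.cov(np.vstack([80-y,80-x]));w,V=np.linalg.eigh(C);d=V[:,1]
        print(n,s[i,4],'angle',(np.degrees(np.arctan2(d[1],d[0]))).round(1),'len/wid mm',(np.sqrt(w[::-1])*np.sqrt(12)/10).round(1),'centre',((80-y.mean())/1e4+.4835).round(4),((80-x.mean())/1e4-.2015).round(4),'g',g[l==i].mean().round())
E
```

```text
11.95 [ 0.4854 -0.2012  0.2318] yaw 105.51 F [-0.5 -0.1 -1.2] M [-0.051  0.004 -0.003] 0.0144 [ 0.81  0.31 -0.64  1.9   0.22  1.    1.91]
w4 3222 angle 136.1 len/wid mm [12.1  2.7] centre 0.4831 -0.2018 g 109.0
w4 419 angle 102.9 len/wid mm [3.7 1.1] centre 0.4889 -0.2003 g 127.0
w4 75 angle 138.9 len/wid mm [1.6 0.5] centre 0.4862 -0.1962 g 124.0
w6 2296 angle 50.4 len/wid mm [5.2 4.7] centre 0.4861 -0.2044 g 138.0
w6 1297 angle 138.0 len/wid mm [5.1 2.6] centre 0.4806 -0.1992 g 129.0
w7 1071 angle -167.8 len/wid mm [5.5 2.1] centre 0.4798 -0.2011 g 128.0
w7 100 angle -145.4 len/wid mm [2.5 0.4] centre 0.4886 -0.2017 g 143.0
w7 62 angle -143.9 len/wid mm [1.8 0.4] centre 0.4857 -0.198 g 145.0
w8 1079 angle -167.8 len/wid mm [5.2 2.2] centre 0.4798 -0.2011 g 125.0
w8 61 angle -137.7 len/wid mm [1.6 0.4] centre 0.4846 -0.1983 g 145.0
w8 58 angle -138.1 len/wid mm [0.9 0.7] centre 0.489 -0.2015 g 127.0
w9 683 angle -160.0 len/wid mm [5.4 1.9] centre 0.4792 -0.201 g 139.0
w9 128 angle -165.1 len/wid mm [2.6 0.5] centre 0.4883 -0.203 g 140.0
w9 102 angle -163.7 len/wid mm [2.7 0.4] centre 0.4872 -0.1984 g 145.0
w10 2271 angle -178.0 len/wid mm [10.8  2.2] centre 0.4828 -0.2013 g 139.0
```

Slot now measures about 2° when fully visible, against −44° at the start. The occluded readings disagree with that (12°), so I'll re-engage and press against the stop again to confirm.

Emit:
{"method": "arm_command", "body": {
  "increments": [
    [[0,0,-0.01],[0,0,-0.1],0],
    [[0,0,-0.024],[0,0,-0.1],0],
    [[0,0,-0.03],[0,0,-0.1],0],
    [[0,0,-0.034],[0,0,-0.1],0],
    [[0,0,-0.037],[0,0,-0.1],0],
    [[0,0,-0.0395],[0,0,-0.1],0],
    [[0,0,-0.0405],[0,0,-0.1],0],
    [[0,0,-0.0405],[0,0,-0.1],0]
  ]
}}

```text
clock: 12.8
tcp_pos: [0.486, -0.2008, 0.192]
orientation: [2.022, 2.403, 0.001]
contact_force: [-3.6, 1.9, 8.1]
grip_width: 0.0146
```

```bash
python3 st.py
```

```text
12.8 [ 0.486  -0.2008  0.192 ] yaw 99.84 F [-3.6  1.9  8.1] M [0.376 0.822 0.004] 0.0146 [ 0.77  0.36 -0.61  1.94  0.26  0.92  1.78]
```

Emit:
{"method": "arm_command", "body": {
  "increments": [
    [[0,0,0],[0,0,0.06],0],
    [[0,0,0],[0,0,0.12],0],
    [[0,0,0],[0,0,0.12],0]
  ]
}}

```text
clock: 13.1
tcp_pos: [0.4859, -0.2005, 0.192]
orientation: [1.872, 2.522, 0.001]
contact_force: [-2.1, 2.3, 9.0]
grip_width: 0.0142
```

```bash
python3 st.py
```

```text
13.1 [ 0.4859 -0.2005  0.192 ] yaw 106.82 F [-2.1  2.3  9. ] M [ 0.629  0.833 -0.037] 0.0142 [ 0.79  0.37 -0.63  1.94  0.27  0.92  1.89]
```

Emit:
{"method": "arm_command", "body": {
  "increments": [
    [[0,0,0],[0,0,0.06],0],
    [[0,0,0],[0,0,0.12],0],
    [[0,0,0],[0,0,0.12],0]
  ]
}}

```text
clock: 13.4
tcp_pos: [0.4858, -0.2003, 0.192]
orientation: [1.718, 2.629, 0.001]
contact_force: [-2.9, 2.5, 10.8]
grip_width: 0.0148
```

```bash
python3 st.py
```

```text
13.4 [ 0.4858 -0.2003  0.192 ] yaw 113.68 F [-2.9  2.5 10.8] M [ 0.755  0.903 -0.103] 0.0148 [ 0.81  0.37 -0.66  1.93  0.28  0.93  2.  ]
```

Emit:
{"method": "arm_command", "body": {
  "increments": [
    [[0,0,0],[0,0,0.06],0],
    [[0,0,0],[0,0,0.12],0],
    [[0,0,0],[0,0,0.12],0]
  ]
}}

```text
clock: 13.7
tcp_pos: [0.4858, -0.2003, 0.192]
orientation: [1.557, 2.727, 0.001]
contact_force: [-1.8, 2.3, 10.1]
grip_width: 0.0149
```

```bash
python3 st.py
```

```text
13.7 [ 0.4858 -0.2003  0.192 ] yaw 120.55 F [-1.8  2.3 10.1] M [ 0.791  0.849 -0.137] 0.0149 [ 0.83  0.38 -0.68  1.93  0.29  0.93  2.11]
```

Emit:
{"method": "arm_command", "body": {
  "increments": [
    [[0,0,0],[0,0,-0.1],0],
    [[0,0,0.0005],[0,0,-0.2],0],
    [[0,0,0.001],[0,0,-0.24],0],
    [[0,0,0.001],[0,0,-0.24],0],
    [[0,0,0.005],[0,0,-0.24],0],
    [[0,0,0.015],[0,0,-0.24],0],
    [[0,0,0.03],[0,0,-0.24],0],
    [[0,0,0.04],[0,0,-0.24],0],
    [[0,0,0.04],[0,0,-0.24],0],
    [[0,0,0.04],[0,0,-0.24],0]
  ]
}}

```text
clock: 14.7
tcp_pos: [0.4853, -0.2012, 0.231]
orientation: [1.875, 2.519, -0.0]
contact_force: [0.7, -0.2, -1.8]
grip_width: 0.0146
```

```bash
python3 st.py
python3 - <<'E'
from h import *
save('wrist','w11')
for n in('w10','w11'):
    I=rect(n,.4835,-.2015,.082,.008,160);g=cv2.cvtColor(I,cv2.COLOR_BGR2GRAY)
    yy,xx=np.mgrid[:160,:160]; m=(np.hypot(xx-80,yy-80)<62)&(g<150)
    k,l,s,c=cv2.connectedComponentsWithStats(m.astype(np.uint8))
    for i in np.argsort(-s[1:,4])[:2]+1:
        y,x=np.nonzero(l==i); C=np.cov(np.vstack([80-y,80-x]));w,V=np.linalg.eigh(C);d=V[:,1]
        print(n,s[i,4],'angle',(np.degrees(np.arctan2(d[1],d[0]))).round(1),(np.sqrt(w[::-1])*np.sqrt(12)/10).round(1),((80-y.mean())/1e4+.4835).round(4),((80-x.mean())/1e4-.2015).round(4))
E
```

```text
14.7 [ 0.4853 -0.2012  0.231 ] yaw 106.67 F [ 0.7 -0.2 -1.8] M [ 0.006 -0.015  0.025] 0.0146 [ 0.81  0.32 -0.65  1.9   0.23  1.    1.93]
w10 2271 angle -178.0 [10.8  2.2] 0.4828 -0.2013
w11 2246 angle -177.9 [10.6  2.2] 0.4826 -0.2013
```

Same angle after the second press (2.0° then 2.1°), so the trim is at its lower stop. Returning the driver to the far hole.

Emit:
{"method": "arm_command", "body": {
  "increments": [
    [[0,0,0.045],[0,0,0],0],
    [[0.002,0.04,0.06],[0,0,0],0],
    [[0.02,0.53,0.06],[0,0,0],0],
    [[0.02,0.53,0.06],[0,0,0],0],
    [[0.02,0.53,0.06],[0,0,0],0],
    [[0.02,0.53,0.06],[0,0,0],0],
    [[0.02,0.53,0.06],[0,0,0],0],
    [[0.02,0.53,0.06],[0,0,0],0],
    [[0.02,0.53,0.06],[0,0,0],0],
    [[0.02,0.53,0.06],[0,0,0],0]
  ]
}}

```text
clock: 15.75
tcp_pos: [0.5015, 0.2403, 0.29]
orientation: [-1.876, -2.52, 0.002]
contact_force: [1.2, -0.5, -1.0]
grip_width: 0.0144
```

```bash
python3 st.py
```

```text
15.75 [0.5015 0.2403 0.29  ] yaw 106.66 F [ 1.2 -0.5 -1. ] M [-0.011 -0.059  0.011] 0.0144 [ 0.13  0.36 -0.86  1.75  0.3   1.17  1.04]
```

Emit:
{"method": "arm_command", "body": {
  "increments": [
    [[0.003,0.05,0],[0,0,0],0],
    [[0.005,0.1,0],[0,0,0],0],
    [[0.005,0.107,0],[0,0,0],0],
    [[0.005,0.107,0],[0,0,0],0],
    [[0.005,0.107,0],[0,0,0],0]
  ]
}}

```text
clock: 16.25
tcp_pos: [0.5071, 0.3443, 0.2898]
orientation: [1.877, 2.519, -0.003]
contact_force: [-0.0, -0.5, -0.5]
grip_width: 0.0143
```

```bash
python3 st.py
python3 - <<'E'
from h import *
save('wrist','w12')
for n in('w3','w12'):
    I=cv2.imread('pics/%s_raw.png'%n);s=cv2.cvtColor(I,cv2.COLOR_BGR2HSV)[:,:,1]
    m=(s[218:246,308:327]<70).astype(int)
    print(n,[(218+i,308+int(np.nonzero(q)[0].min()),308+int(np.nonzero(q)[0].max())) if q.any() else 0 for i,q in list(enumerate(m))[::3]])
# hole: dark patch in the block
print('hole proj',proj('w12',(.506,.348,.072)),proj('w3',(.506,.348,.072)))
E
```

```text
16.25 [0.5071 0.3443 0.2898] yaw 106.63 F [-0.  -0.5 -0.5] M [-0.058 -0.045  0.003] 0.0143 [-0.08  0.47 -0.85  1.62  0.37  1.23  0.86]
w3 [0, 0, (224, 316, 318), (227, 316, 318), (230, 315, 319), (233, 314, 318), (236, 312, 320), (239, 311, 321), (242, 311, 321), (245, 311, 321)]
w12 [0, 0, (224, 316, 318), (227, 316, 318), (230, 315, 319), (233, 314, 318), (236, 312, 320), (239, 311, 321), (242, 311, 321), (245, 311, 321)]
hole proj [322.32905893 199.30126002] [317.29949243 200.92576467]
```

Emit:
{"method": "arm_command", "body": {
  "increments": [
    [[-0.0008,0.0037,-0.03],[0,0,0],0],
    [[-0.0008,0.0037,-0.07],[0,0,0],0],
    [[-0.0008,0.0037,-0.095],[0,0,0],0],
    [[-0.0008,0.0037,-0.11],[0,0,0],0],
    [[-0.0008,0.0037,-0.125],[0,0,0],0],
    [[-0.0008,0.0037,-0.14],[0,0,0],0],
    [[-0.0008,0.0037,-0.155],[0,0,0],0],
    [[-0.0008,0.0037,-0.166],[0,0,0],0],
    [[-0.0008,0.0037,-0.169],[0,0,0],0],
    [[-0.0008,0.0037,-0.169],[0,0,0],0]
  ]
}}

```text
clock: 17.3
tcp_pos: [0.5059, 0.3495, 0.1213]
orientation: [-1.875, -2.52, 0.001]
contact_force: [0.4, 0.1, -0.2]
grip_width: 0.0147
```

```bash
python3 st.py
```

```text
17.3 [0.5059 0.3495 0.1213] yaw 106.7 F [ 0.4  0.1 -0.2] M [-0.022 -0.028  0.011] 0.0147 [-0.16  0.64 -0.75  1.77  0.53  0.94  0.73]
```

Emit:
{"method": "arm_command", "body": {
  "increments": [
    [[0,-0.001,-0.002],[0,0,0],0],
    [[0,-0.001,-0.002],[0,0,0],0],
    [[0,-0.001,-0.002],[0,0,0],60],
    [[0,-0.001,-0.002],[0,0,0],60],
    [[0,-0.001,-0.002],[0,0,0],60],
    [[0,-0.001,-0.002],[0,0,0],60],
    [[0,-0.001,-0.002],[0,0,0],60],
    [[0,-0.001,-0.002],[0,0,0],60]
  ]
}}

```text
clock: 18.1
tcp_pos: [0.5061, 0.3485, 0.1196]
orientation: [1.876, 2.52, 0.0]
contact_force: [-0.5, 0.3, -0.1]
grip_width: 0.0513
```

Emit:
{"method": "arm_command", "body": {
  "increments": [
    [[0,0,0.03],[0,0,0],60],
    [[0,0,0.07],[0,0,0],60],
    [[0,0,0.12],[0,0,0],60],
    [[0,0,0.163],[0,0,0],60],
    [[0,0,0.163],[0,0,0],60],
    [[0,0,0.163],[0,0,0],60]
  ]
}}

```text
clock: 18.7
tcp_pos: [0.5064, 0.3488, 0.2837]
orientation: [1.875, 2.519, 0.003]
contact_force: [-0.3, 0.3, -0.7]
grip_width: 0.0511
```

```bash
python3 st.py
python3 - <<'E'
from h import *
save('wrist','w13')
I=cv2.imread('pics/w13_raw.png');cv2.imwrite('pics/w13c.png',cv2.resize(I[40:280,220:420],None,fx=2,fy=2))
# compare with w2: handle end and collar rectified
a=rect('w2',.505,.348,.077,.03,200);b=rect('w13',.505,.348,.077,.03,200)
cv2.imwrite('pics/cmp2.png',np.hstack([a,b]))
print(proj('w13',(.505,.348,.156)),proj('w13',(.506,.348,.077)))
e=(cv2.cvtColor(I,cv2.COLOR_BGR2HSV)[:,:,2]<75)[120:280,270:370].astype(np.uint8)
k,l,s,c=cv2.connectedComponentsWithStats(e)
for i in range(1,k):
    if s[i,4]>150: print('dark blob',s[i]+[270,120,0,0,0],c[i]+[270,120])
E
```

```text
18.7 [0.5064 0.3488 0.2837] yaw 106.67 F [-0.3  0.3 -0.7] M [0.023 0.003 0.052] 0.0511 [-0.09  0.47 -0.85  1.62  0.37  1.21  0.85]
[316.48581424 225.16653175] [316.28766479 200.40678075]
dark blob [297 120  34  11 222] [313.14864865 124.28378378]
dark blob [303 190  27  37 545] [315.92844037 204.70458716]
```

Driver is standing in the block as before: dark upright blob centred at (316,205), matching the expected projection. Now to the selector.

Emit:
{"method": "arm_command", "body": {
  "increments": [
    [[-0.036,-0.45,0],[0,0,-0.238],60],
    [[-0.036,-0.45,0],[0,0,-0.238],60],
    [[-0.036,-0.45,0],[0,0,-0.238],60],
    [[-0.036,-0.45,0],[0,0,-0.238],60],
    [[-0.036,-0.45,0],[0,0,-0.238],60],
    [[-0.036,-0.45,0],[0,0,-0.238],60],
    [[-0.036,-0.45,0],[0,0,-0.238],60],
    [[-0.036,-0.45,0],[0,0,-0.238],60],
    [[-0.036,-0.45,0],[0,0,-0.238],60],
    [[-0.036,-0.45,0],[0,0,-0.238],60]
  ]
}}

```text
clock: 19.75
tcp_pos: [0.4677, -0.1093, 0.2804]
orientation: [-2.173, -2.266, 0.007]
contact_force: [-0.1, 0.4, -0.0]
grip_width: 0.0512
```

Emit:
{"method": "arm_command", "body": {
  "increments": [
    [[0,-0.005,-0.04],[0,0,0],60],
    [[0,-0.005,-0.06],[0,0,0],60],
    [[0,-0.005,-0.06],[0,0,0],60],
    [[0,-0.005,-0.06],[0,0,0],60]
  ]
}}

```text
clock: 20.15
tcp_pos: [0.4697, -0.1059, 0.2221]
orientation: [-2.159, -2.279, 0.001]
contact_force: [0.9, 0.2, 0.1]
grip_width: 0.0514
```

```bash
python3 st.py
python3 - <<'E'
from h import *
save('wrist','w14')
p=[.482,-.1066]
A=rect('w14',*p,.111,.03);B=rect('w14',*p,.075,.03)
for I in(A,B):
    cv2.line(I,(200,0),(200,400),(0,255,0),1);cv2.line(I,(0,200),(400,200),(0,255,0),1)
cv2.imwrite('pics/r14.png',np.hstack([A,B]))
E
```

```text
20.15 [ 0.4697 -0.1059  0.2221] yaw 93.09 F [0.9 0.2 0.1] M [ 0.013 -0.045 -0.04 ] 0.0514 [ 0.67  0.26 -0.67  2.    0.19  0.95  1.54]
```

View pics/r14.png

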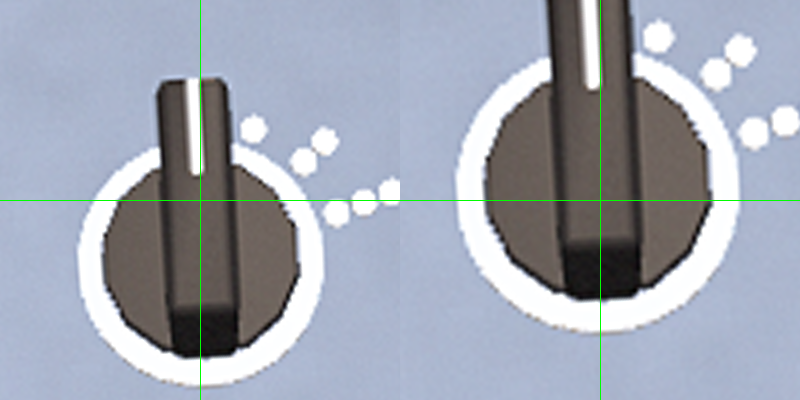

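Selector knob centre is about (0.483,−0.1065), bar angle 2.8°, and the three click marks are visible to the right. Descending to grip it.

Emit:
{"method": "arm_command", "body": {
  "increments": [
    [[0.0148,0.0004,-0.03],[0,0,0],50],
    [[0.0148,0.0004,-0.07],[0,0,0],50],
    [[0.0148,0.0004,-0.1],[0,0,0],50],
    [[0.0148,0.0004,-0.115],[0,0,0],50],
    [[0.0148,0.0004,-0.1205],[0,0,0],50],
    [[0.0148,0.0004,-0.1205],[0,0,0],50]
  ]
}}

```text
clock: 20.8
tcp_pos: [0.4855, -0.106, 0.1027]
orientation: [2.161, 2.279, 0.001]
contact_force: [-0.3, 0.8, 0.9]
grip_width: 0.0429
```

```bash
python3 st.py
```

```text
20.8 [ 0.4855 -0.106   0.1027] yaw 93.06 F [-0.3  0.8  0.9] M [-0.002  0.003 -0.022] 0.0429 [ 0.57  0.45 -0.59  2.07  0.37  0.72  1.37]
```

Emit:
{"method": "arm_command", "body": {
  "increments": [
    [[0,0,0],[0,0,0],0],
    [[0,0,0],[0,0,0],0],
    [[0,0,0],[0,0,0],0],
    [[0,0,0],[0,0,0],0],
    [[0,0,0],[0,0,0],0],
    [[0,0,0],[0,0,0],0],
    [[0,0,0],[0,0,0],0]
  ],
  "newtons": 60
}}

```text
clock: 21.5
tcp_pos: [0.4858, -0.1056, 0.1036]
orientation: [2.16, 2.279, 0.002]
contact_force: [-2.1, 1.9, 6.0]
grip_width: 0.0098
```

```bash
python3 st.py
```

```text
21.5 [ 0.4858 -0.1056  0.1036] yaw 93.05 F [-2.1  1.9  6. ] M [ 0.443  0.319 -0.077] 0.0098 [ 0.57  0.45 -0.59  2.07  0.37  0.72  1.37]
```

Emit:
{"method": "arm_command", "body": {
  "increments": [
    [[0,0,0],[0,0,-0.11],0],
    [[0,0,0],[0,0,-0.22],0],
    [[0,0,0],[0,0,-0.33],0],
    [[0,0,0],[0,0,-0.44],0],
    [[0,0,0],[0,0,-0.55],0],
    [[0,0,0],[0,0,-0.66],0],
    [[0,0,0],[0,0,-0.77],0],
    [[0,0,0],[0,0,-0.88],0],
    [[0,0,0],[0,0,-1.0],0],
    [[0,0,0],[0,0,-1.0],0]
  ]
}}

```text
clock: 22.5
tcp_pos: [0.4848, -0.1077, 0.1036]
orientation: [2.989, 0.958, -0.001]
contact_force: [-3.6, -3.2, 8.7]
grip_width: 0.0099
```

```bash
python3 st.py
```

```text
22.5 [ 0.4848 -0.1077  0.1036] yaw 35.53 F [-3.6 -3.2  8.7] M [-0.878  0.967  0.236] 0.0099 [ 0.38  0.41 -0.35  2.08  0.22  0.68  0.51]
```

Emit:
{"method": "arm_command", "body": {
  "increments": [
    [[0,0,0],[0,0,-0.1],0],
    [[0,0,0],[0,0,-0.2],0],
    [[0,0,0],[0,0,-0.27],0],
    [[0,0,0],[0,0,-0.27],0],
    [[0,0,0],[0,0,-0.27],0]
  ]
}}

```text
clock: 23.0
tcp_pos: [0.4842, -0.1079, 0.1036]
orientation: [3.09, 0.551, -0.002]
contact_force: [-5.5, -3.6, 11.1]
grip_width: 0.0099
```

```bash
python3 st.py
python3 - <<'E'
from h import *
save('wrist','w15');save('top','top15');save('scene','scene15')
E
```

```text
23.0 [ 0.4842 -0.1079  0.1036] yaw 20.23 F [-5.5 -3.6 11.1] M [-0.982  1.366  0.184] 0.0099 [ 0.33  0.4  -0.28  2.08  0.18  0.68  0.28]
```

Emit:
{"method": "arm_command", "body": {
  "increments": [
    [[-0.0008,-0.0005,0.0005],[0,0,-0.015],0],
    [[-0.0008,-0.0005,0.0005],[0,0,-0.015],0],
    [[-0.0008,-0.0005,0.0005],[0,0,-0.015],0]
  ]
}}

```text
clock: 23.45
tcp_pos: [0.4841, -0.1079, 0.1036]
orientation: [3.095, 0.529, 0.0]
contact_force: [-3.1, -5.0, 8.7]
grip_width: 0.0099
```

```bash
python3 st.py
python3 - <<'E'
from h import *
save('wrist','w16')
# bar end angle: near end of bar visible toward camera; columns of the bar vs expected edges for lag 0,-5,-10 deg
o=r.get_obs();I=cv2.imread('pics/w16_raw.png');g=cv2.cvtColor(I,cv2.COLOR_BGR2GRAY)
c=np.array(o['tcp_pos'][:2])
from math import radians
for lag in(0,6):
    a=np.radians(20.23-.86-90+lag);d=np.array([np.cos(a),np.sin(a)]);n=np.array([-d[1],d[0]])
    print(lag,[proj('w16',(*(c-.018*d+s*.0055*n),.111)).round(1).tolist() for s in(-1,1)],proj('w16',(*(c-.012*d),.111)).round(1))
v=int(proj('w16',(*(c-.0165*d),.111))[1])
for k in range(v-14,v+16,3): print(k,' '.join('%3d'%x for x in g[k,286:352:2]))
# driver in block + trims in the top view vs start
a=cv2.imread('pics/top0_raw.png')[225:315,120:220].astype(int);b=cv2.imread('pics/top15_raw.png')[225:315,120:220].astype(int)
D=np.abs(a-b).max(2);print('block area diff>40:',(D>40).sum())
ys,xs=np.nonzero(D>40);print(list(zip(xs+120,ys+225))[:20])
E
```

```text
23.45 [ 0.4841 -0.1079  0.1036] yaw 19.39 F [-3.1 -5.   8.7] M [-1.155  0.804  0.187] 0.0099 [ 0.33  0.4  -0.28  2.09  0.18  0.68  0.27]
0 [[299.8, 286.7], [337.0, 286.7]] [318.4 305.2]
6 [[293.6, 288.8], [330.5, 285.2]] [314.2 305.4]
277  45  46  42  43  43  45  44  11  18  16  17  13  20  14  11  21  19  13  15  18  16  16  12  11  45  49  54  52  52  50  52  55  54
280  45  44  41  43  47  45  38  22  21  25  21  28  24  26  25  27  21  23  22  25  23  24  19  21  35  49  50  54  53  52  54  52  53
283  70  66  67  69  73  71  29  23  32  33  32  35  31  31  35  30  33  33  35  35  38  36  35  32  11  73  72  70  71  72  70  72  66
286  96  94  95  96  95  96  10  28  32  43  41  43  41  41  43  42  47  48  44  49  49  51  41  32  20  83  95  94  95  94  96  96 100
289  94  95  95  92  95  97  15  26  33  40  40  41  39  42  45  47  46  50  47  52  52  52  43  34  17  58  96  95  94  96  94  96  97
292  94  96  97  97  96 100  11  30  34  42  38  39  41  44  45  48  51  48  47  53  50  53  42  37  22  15  96  94  95  96  93  95  97
295  96  96  94  94  97  80  14  29  31  38  42  
[... 460 characters left out ...]
18  23  82  96  95  95  97  96  95
block area diff>40: 1182
[(np.int64(154), np.int64(225)), (np.int64(155), np.int64(225)), (np.int64(156), np.int64(225)), (np.int64(157), np.int64(225)), (np.int64(158), np.int64(225)), (np.int64(159), np.int64(225)), (np.int64(160), np.int64(225)), (np.int64(161), np.int64(225)), (np.int64(154), np.int64(226)), (np.int64(155), np.int64(226)), (np.int64(156), np.int64(226)), (np.int64(157), np.int64(226)), (np.int64(158), np.int64(226)), (np.int64(159), np.int64(226)), (np.int64(160), np.int64(226)), (np.int64(161), np.int64(226)), (np.int64(155), np.int64(227)), (np.int64(156), np.int64(227)), (np.int64(157), np.int64(227)), (np.int64(158), np.int64(227))]
```

Run:
```python
from h import *
for A,B in(('top0','top15'),('scene0','scene15')):
    for n in(A,B):
        I=cv2.imread('pics/%s_raw.png'%n);h=cv2.cvtColor(I,cv2.COLOR_BGR2HSV)
        out=[]
        for nm,m in(('red',((h[...,0]<4)|(h[...,0]>176))&(h[...,1]>190)&(h[...,2]>150)),('purple',(h[...,0]>130)&(h[...,0]<160)&(h[...,1]>100))):
            k,l,s,c=cv2.connectedComponentsWithStats(m.astype(np.uint8));out+=[(nm,c[i].round(1).tolist(),int(s[i,4])) for i in range(1,k) if s[i,4]>25]
        print(n,out)
    a=cv2.imread('pics/%s_raw.png'%A).astype(int);b=cv2.imread('pics/%s_raw.png'%B).astype(int)
    m=(np.abs(a-b).max(2)>40).astype(np.uint8);k,l,s,c=cv2.connectedComponentsWithStats(m)
    print([s[i].tolist() for i in range(1,k) if s[i,4]>40])
```

```text
top0 [('purple', [151.6, 294.3], 146)]
top15 [('red', [156.9, 211.7], 35), ('red', [146.0, 288.4], 114), ('purple', [177.7, 252.1], 202)]
[[151, 206, 13, 63, 408], [128, 236, 8, 8, 49], [136, 238, 25, 68, 537], [154, 239, 35, 49, 325], [353, 239, 56, 54, 1921], [370, 289, 63, 77, 3104], [594, 329, 29, 35, 395], [621, 329, 17, 29, 73], [573, 350, 17, 16, 120], [589, 354, 13, 9, 62], [374, 365, 89, 115, 7055], [576, 371, 64, 109, 3031], [355, 433, 19, 47, 653], [302, 453, 51, 27, 785], [545, 456, 57, 24, 800], [289, 468, 12, 12, 102], [479, 471, 31, 9, 163]]
scene0 [('red', [482.4, 365.6], 831), ('purple', [507.1, 327.6], 391)]
scene15 [('red', [506.6, 376.5], 361), ('red', [438.4, 419.5], 499), ('purple', [442.8, 373.9], 420)]
[[230, 0, 27, 30, 514], [274, 0, 85, 98, 4246], [435, 0, 21, 11, 52], [461, 0, 11, 7, 51], [421, 4, 42, 31, 449], [464, 9, 19, 53, 207], [234, 31, 21, 23, 332], [253, 36, 5, 18, 50], [431, 50, 46, 60, 513], [234, 59, 25, 25, 161], [259, 64, 10, 25, 86], [474, 91, 30, 59, 674], [432, 94, 47, 42, 932], [276, 96, 17, 10, 106], [309, 97, 19, 15, 141], [285, 107, 35, 45, 792], [302, 132, 8, 9, 46], [286, 151, 34, 61, 1243], [420, 308, 104, 100, 2422], [422, 380, 48, 61, 670], [468, 405, 7, 10, 47]]
```

The loose red and purple drivers were balanced on end in the first picture. They were already lying down in the 3.45 s wrist view, before the arm reached the block, so they toppled on their own. The selector is held steady, so I'm handing in.

```bash
python3 st.py; python3 -c "
from bench import r
print(r.hand_in())"; python3 st.py
```

```text
23.5 [ 0.4841 -0.108   0.1036] yaw 19.39 F [-3.3 -4.4  7.8] M [-1.015  0.768  0.212] 0.0096 [ 0.33  0.4  -0.28  2.09  0.18  0.68  0.27]
the job is handed in; nothing more can be done
None
the job is handed in; nothing more can be done
```

The job is done and handed in at 23.5 s of the 61 s allowed; no verdict was reported.

- **Right trim:** I turned it anticlockwise about 46° (0.8 rad) to its stop. The moment rose to −0.3 N m on the first press, and a second press left the slot at the same angle (2.0°, then 2.1°). With the blade partly covering the slot, I read 12° and 20° instead. I trusted the full view.
- **Screwdriver:** It is back in the far hole of the block. There was no force on the way in, and the wrist view after release showed it upright where it started.
- **Selector:** It is gripped and held turned 73.7° (about 1.286 rad), past the third click at 1.26 and short of the dead stop at 1.30. The holding torque is about 0.19–0.21 N m. The steady grip width and the bar edges show no slip in the jaws.
- **Left trim and glass valves:** I kept clear of both. I did not re-measure the left trim afterwards.
- **Other things on the desk:** The loose red and purple drivers stood on end in the first picture and were lying down by 3.45 s. The arm had not come near them by then, so I take it they fell by themselves.

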